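Fetch the boxed-in coverslips

TASK

The small carton of coverslips is boxed in between the measuring cylinder and the capped bottle in the grey tray. First stand both the cylinder and the bottle on the cork mat, then lay the carton flat in the middle of the white tile, and after that stand the cylinder and the bottle each back in the tray at the very spot it came from. Keep both upright throughout and do not disturb the two dropper bottles or the red carton standing nearby.

Things in the scene. Friction and masses are not known exactly. Their poses are not given: they have to be found in the camera images.
- cylinder_mid (a point): measuring cylinder of clear plastic on a blue hexagonal foot; 186 mm tall, upright tube 28 mm in diameter, foot 55 x 62 mm and 9 mm high, about 0.11 kg. Stands at one end of the grey tray, on either side of the carton. Point: on its axis, half-way up (93 mm above its underside); z is up along the tube
- bottle_mid (a point): white reagent bottle with a blue screw cap; 138 mm tall, body 66 mm in diameter, narrowing at the shoulder to the round cap, which is 35 mm in diameter and spans 118 to 138 mm above the underside (the cap is a good grip), about 0.36 kg. Stands at the other end of the tray. Point: on its axis, half-way up (69 mm above its underside); z is up
- box_mid (a point): coverslip carton, a small blue and white box lying flat in the tray between cylinder and bottle, about 7 mm from each, so that fingers have no room beside it until they are gone; 40 mm (its x axis, the way to grip it) x 62 mm (its y axis) x 24 mm high (z up), 0.05 kg. Its x axis lies roughly along the tray's long (y) direction. Point: its centre, 12 mm above its underside
- tray: shallow grey spill tray, fixed, 120 mm (x) x 240 mm (y) outside; floor 4 mm above the bench, a lip round it 5 mm thick whose top is 10 mm above the bench, a small tab at each end. Cylinder, carton and bottle stand in a row along its y axis, about 60 mm from centre to centre, the carton in the middle. Origin: centre of its underside, on the bench; z up
- mat: flat cork mat, fixed, 120 mm (x) x 190 mm (y) x 4 mm thick: the side area for the cylinder and the bottle. Origin: centre of its underside, on the bench; z up
- tile: flat square white tile, fixed, 120 x 120 mm, 6 mm thick: where the carton goes. Origin: centre of its underside, on the bench; z up
- dropper_1: bystander: amber dropper bottle, 36 mm in diameter, 104 mm tall; origin at the centre of its underside
- dropper_3: bystander: another amber dropper bottle of the same size; origin at the centre of its underside
- strip_box: bystander: red and white carton of test strips, 36 x 90 mm (x, y) x 30 mm high; origin at the centre of its underside
Mind the look-alikes: they are no part of the job. What is shaped like the part that bears bottle_mid but green or pink is not meant.

How it is judged:
On the way, in this order (a step that is already met when the one before it is completed fails the run):
1. cylinder and bottle both stand released on the cork mat while the carton still lies where it was (x of cylinder_mid in the frame of mat between -0.06 and 0.06 m and y of cylinder_mid in the frame of mat between -0.095 and 0.095 m and z of cylinder_mid in the frame of mat below 0.103 m and angle between each of cylinder_mid, bottle_mid's own z axis and vertical below 0.1 rad and linear speed of each of cylinder, bottle below 0.03 m/s and contact force between the fingers and cylinder below 0.3 N and x of bottle_mid in the frame of mat between -0.06 and 0.06 m and y of bottle_mid in the frame of mat between -0.095 and 0.095 m and z of bottle_mid in the frame of mat below 0.079 m and contact force between the fingers and bottle below 0.3 N and distance of box_mid from where it was at the start of the episode below 0.02 m), for 0.2 s.
2. the carton lies released in the middle of the white tile, cylinder and bottle still on the mat (horizontal distance between box_mid and tile below 0.015 m and z of box_mid in the frame of tile between 0.012 and 0.023 m and angle between box_mid's own z axis and vertical below 0.1 rad and linear speed of coverslip_box below 0.03 m/s and contact force between the fingers and coverslip_box below 0.3 N and x of cylinder_mid in the frame of mat between -0.06 and 0.06 m and y of cylinder_mid in the frame of mat between -0.095 and 0.095 m and x of bottle_mid in the frame of mat between -0.06 and 0.06 m and y of bottle_mid in the frame of mat between -0.095 and 0.095 m), for 0.2 s.
At the end, for the whole second after the job is handed in: the carton lies flat and at rest on the white tile, its centre within 15 mm of the tile's centre; the cylinder and the bottle stand upright and at rest in the tray, each within 12 mm of where it stood at the start (horizontal distance between box_mid and tile below 0.015 m and z of box_mid in the frame of tile between 0.012 and 0.023 m and angle between each of box_mid, cylinder_mid, bottle_mid's own z axis and vertical below 0.1 rad and linear speed of each of coverslip_box, cylinder, bottle below 0.03 m/s and contact force between the fingers and coverslip_box below 0.3 N and distance of each of cylinder_mid, bottle_mid from where it was at the start of the episode below 0.012 m); the robot touches nothing.
It fails at once if the cylinder or the bottle is tipped by more than about 35 degrees (angle between any of cylinder_mid, bottle_mid's own z axis and vertical above 0.6 rad).
It fails at once if a dropper bottle or the red carton is shifted by more than 25 mm or knocked over (distance of any of dropper_1, dropper_3, strip_box from where it was at the start of the episode above 0.025 m or angle between any of dropper_1, dropper_3, strip_box's own z axis and vertical above 0.5 rad).
It also fails if it takes over 125 s, if anything falls off the work surface, if the arm or the gripper's body presses on something with over 40 N, if the wrist force passes 120 N, or if a joint passes its speed limit or range.

ROBOT

A 6-joint arm with a two-finger parallel gripper is mounted at the origin on a cart in front of the work surface, level with it; the furniture and walls round the work are solid. World frame = base frame: x ahead of the robot, y to its left, z up, the work surface at z = 0. Lengths are in m, angles in rad, forces in N, time in s.
With the tool pointing down it reaches from about 0.375 to 0.75 m from the base axis. Payload 9 kg.
Tool frame: the origin (TCP) lies midway between the tips of the shut fingers; the grasp point (between the pads) lies 19 mm behind it; z points along the fingers, y is the line along which they close (so a half turn about z gives the same grasp; the last joint's range is limited). The gripper opens to 85 mm and grips with 20 to 120 N. Pads are 22 mm wide; open, the fingers measure 114 mm over their backs; the gripper's body (76 mm by 85 mm) begins 54 mm behind the grasp point. The pads swing forward as they close: fully open they stand 13 mm farther back than shut.
Start: joints at [-1.32, 0.104, 0.097, 1.564, 0, 1.353], TCP at [0.271, -0.535, 0.231] pointing down, gripper open.
Joint ranges: [-2.99, 2.99], [-0.84, 1.86], [-1.1, 1.16], [-1.84, 2.11], [-1.51, 1.56], [-3.14, 3.14]. Speed limits (rad/s): [2.22, 2.22, 2.57, 3.14, 3.14, 3.14].

INTERFACE

Orientations are given as [roll, pitch, yaw] about the fixed x, y, z axes, in that order (R = Rz(yaw) Ry(pitch) Rx(roll)).
In Python, from rig import status, capture, get_calibration, r, models gives the robot as it stands. The module is installed in compiled form; this text tells all that it offers.
- The arm moves only by the tool send_rows, never from a script. Its arguments are lists of equal length, an entry for each row: "fingers": the opening, from 0 (shut) to 1 (fully open); "offset": the shift along the tool's x, y, z in mm, a list of three; "spin": the turn about the tool's z in rad. In form: {"fingers": [fingers, ...], "offset": [[tx, ty, tz], ...], "spin": [spin, ...]}. A call has 1 to 20 rows; each row shifts and turns the commanded pose from where the row before left it, along the tool's axes as they then stand; what a row does not reach is not made up. A row lasts 1/8 s, in which the tool goes at most 62.5 mm and 10.7 degrees, less where a joint would pass 70% of its speed; a pose out of reach is approached as far as the arm can. A call is refused whole if a number of a shift passes 62.5 or a number of a turn 0.188, either way. A call with a gripper value outside its range is refused whole. The fingers move at their own pace and stop on an object; "force" is the grip in N (left out, the last holds). Time passes only in rows, so rows that do not move let the fingers close. It gives the time, the measured TCP pose, the force, the opening and the grip force at its end, in the units of the state.
- status.state(): the state, without advancing time (a new reading comes with each control period).
- capture(name): name is "scene" or "side" or "wrist"; returns (picture, depth): 480x640x3 uint8, blue, green, red; 480x640 float32, m along the optical axis (not along the pixel's ray), 0 where there is no reading.
- get_calibration(name): a dict with "K" (3x3 intrinsics, pixels), "R" (3x3) and "t" (3): a world point X has camera coordinates R X + t. Camera axes: x right, y down, z forward; pixel columns grow to the right and rows downward; lengths in m; the calibration is good to about 2 mm. The wrist camera is an equidistant fisheye: a pixel r from the principal point sees the ray r / f radians off the axis. A picture is of the moment at which its call begins: read the wrist's pose just before it. get_calibration takes no time and is no camera call; for the wrist camera it gives the pose at the moment of the call.
- r.close_job(): hands the job in; it is judged then, once.
Trained networks look in the newest picture that a camera, given by its name, has taken for a name from the list of things; names that differ only in an ending like _2 or _b are one class to them, and where a whole thing is asked for, a point or a joint stands for the part that bears it (a point fixed in the world has none). Each returns a list of dicts, best first, with "p" (0 to 1); they miss things now and then, are a little off and sometimes report something else, mostly with a low value. They report only what shows in the picture. A call takes as long as a camera call. They do not tell look-alikes from the thing itself.
- models.look_for(camera, name): "box" ([left, top, right, bottom] as shares, 0 to 1, of the picture: columns of its width, rows of its height, round what is visible of it).
- models.spot_point(camera, name): "centre" ([row, column] as shares, 0 to 1, of the picture: columns of its width, rows of its height: a listed point, or the origin of a listed thing).
The state is a dict: "time": time; "qpos": joint angles; "qvel": joint speeds; "joint_torque": joint torques, N m; "tool_pos": TCP position; "tool_rot": TCP orientation; "wrist_force": force on the tool from outside, world axes, zero at the start; "wrist_torque": the same for the moment, N m; "finger_gap": finger opening in m; "grip_force": force on a finger pad.
Only numpy, scipy, OpenCV 4.12 (cv2) and the standard library are available. Lean on these libraries where they do the work, as an engineer would, in place of code of your own. Each camera call takes 0.05 s, during which the arm holds its last target. There are 200 camera calls.

## Working session

There is one attempt and no reset: what is moved stays moved. The work goes in short steps, Python scripts to look and compute and a tool call to move; the robot and the scene stay as the last step left them, time stands still between calls to the robot, and variables do not carry over. Pictures are saved under pics/ and viewed, at most 14 in all, crops included, and the job is handed in when it is done.

Besides the shell and the picture viewer there is one more tool, called in YAML: its name, and indented under it one key for each argument. send_rows: Moves the arm, as the interface text tells. Its arguments: {"type":"object","properties":{"fingers":{"type":"array","items":{"type":"number"}},"offset":{"type":"array","items":{"type":"array","items":{"type":"number"}}},"spin":{"type":"array","items":{"type":"number"}},"force":{"type":"number"}},"required":["fingers","offset","spin"]}

```bash
mkdir -p pics; cat > h.py <<'E'
import numpy as np, cv2
from rig import status, capture, get_calibration, r, models
def ray(cam,rc):
    c=get_calibration(cam);K,R,t=[np.array(c[k]) for k in("K","R","t")]
    v=np.array([(rc[1]*640-K[0,2])/K[0,0],(rc[0]*480-K[1,2])/K[1,1],1.])
    return -R.T@t, R.T@v
def atz(cam,rc,z):
    o,d=ray(cam,rc);return o+d*(z-o[2])/d[2]
def tri(r1,r2):
    (o1,d1),(o2,d2)=r1,r2
    d1=d1/np.linalg.norm(d1);d2=d2/np.linalg.norm(d2)
    s=np.linalg.lstsq(np.c_[d1,-d2],o2-o1,rcond=None)[0]
    a,b=o1+s[0]*d1,o2+s[1]*d2
    return (a+b)/2,np.linalg.norm(a-b)
def cloud(cam,dep):
    c=get_calibration(cam);K,R,t=[np.array(c[k]) for k in("K","R","t")]
    v,u=np.mgrid[0:480,0:640]
    P=np.stack([(u-K[0,2])/K[0,0]*dep,(v-K[1,2])/K[1,1]*dep,dep],-1)
    return (P-t)@R
E
python3 - <<'E'
from h import *
np.set_printoptions(precision=4,suppress=True)
D={}
for c in("scene","side"):
    p,d=capture(c);cv2.imwrite(f"pics/{c}.png",p);np.savez(f"{c}.npz",p=p,d=d);D[c]=d
    k=get_calibration(c);print(c,-np.array(k["R"]).T@np.array(k["t"]))
for n in["cylinder_mid","bottle_mid","box_mid","tray","mat","tile","dropper_1","strip_box"]:
    for c in("scene","side"):
        for q in models.spot_point(c,n)[:4]:
            z={"cylinder_mid":.097,"bottle_mid":.073,"box_mid":.016}.get(n,0)
            print(n,c,round(q["p"],2),np.round([q["centre"][1]*640,q["centre"][0]*480]),atz(c,q["centre"],z))
E
```

```text
scene [-0.1697  0.4617  0.5102]
side [0.215  0.6768 0.7875]
cylinder_mid scene 0.64 [328. 211.] [ 0.6114 -0.0579  0.097 ]
cylinder_mid side 0.94 [317. 209.] [ 0.6093 -0.056   0.097 ]
bottle_mid scene 0.74 [271. 233.] [0.6199 0.0744 0.073 ]
bottle_mid scene 0.6 [329. 298.] [0.3609 0.1016 0.073 ]
bottle_mid scene 0.58 [300. 253.] [0.5157 0.0671 0.073 ]
bottle_mid scene 0.57 [178. 226.] [0.745  0.2288 0.073 ]
bottle_mid side 0.88 [164. 292.] [0.7543 0.2296 0.073 ]
bottle_mid side 0.74 [402. 319.] [0.3726 0.1052 0.073 ]
bottle_mid side 0.7 [275. 258.] [0.6273 0.0749 0.073 ]
box_mid scene 0.83 [298. 247.] [0.6326 0.0045 0.016 ]
box_mid side 0.83 [300. 257.] [0.6182 0.0032 0.016 ]
box_mid side 0.42 [347. 182.] [ 0.6393 -0.2558  0.016 ]
tray scene 0.65 [300. 250.] [ 0.6415 -0.0072  0.    ]
tray side 0.55 [300. 266.] [ 0.6147  0.0098 -0.    ]
mat scene 0.79 [444. 274.] [ 0.4047 -0.2143  0.    ]
mat side 0.83 [439. 230.] [ 0.4052 -0.2119  0.    ]
tile side 0.89 [331. 402.] [0.4284 0.2503 0.    ]
dropper_1 side 0.84 [344. 180.] [ 0.6582 -0.2796  0.    ]
dropper_1 side 0.8 [385. 182.] [ 0.5685 -0.3136  0.    ]
strip_box scene 0.63 [165. 295.] [0.6126 0.3028 0.    ]
strip_box side 0.56 [215. 384.] [0.6097 0.3041 0.    ]
```

View pics/scene.png

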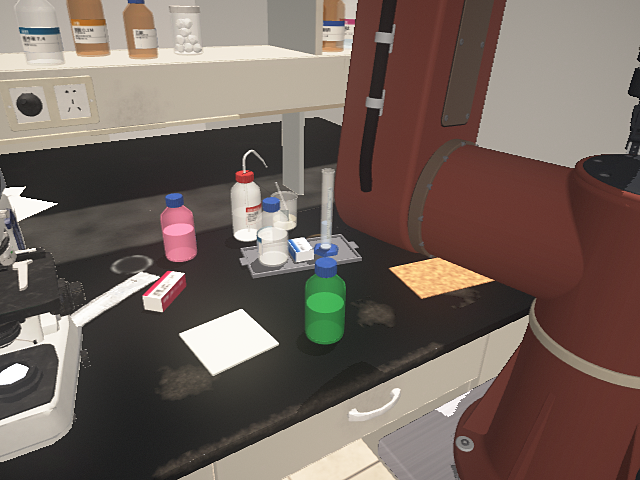

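View pics/side.png

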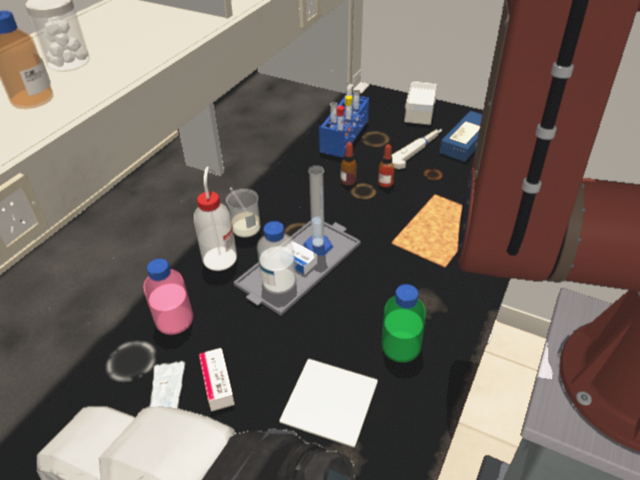

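The scene shows the white-capped target at (271,233), the cylinder at (328,211) and the carton at (300,250). The green look-alike is at (325,300), the pink one at (178,226), the tile at (229,341) and the mat at (440,275). In the side view the droppers are at (348,165) and (386,168). Next I'll get footprints from depth and colour.

```bash
python3 - <<'E'
from h import *
np.set_printoptions(precision=3,suppress=True)
for c in("scene","side"):
    z=np.load(c+".npz");p,d=z["p"],z["d"];P=cloud(c,d);hsv=cv2.cvtColor(p,cv2.COLOR_BGR2HSV)
    X=P.reshape(-1,3);H=hsv.reshape(-1,3);ok=d.ravel()>0
    def sel(name,xr,yr,zr,m=None):
        k=ok&(X[:,0]>xr[0])&(X[:,0]<xr[1])&(X[:,1]>yr[0])&(X[:,1]<yr[1])&(X[:,2]>zr[0])&(X[:,2]<zr[1])
        if m is not None:k&=m
        Q=X[k]
        if len(Q)<8: print(c,name,len(Q));return
        (cx,cy),(w,h),a=cv2.minAreaRect(Q[:,:2].astype(np.float32))
        print(c,name,len(Q),"rect %.3f %.3f  %.3f %.3f %.1f"%(cx,cy,w,h,a),"z",np.percentile(Q[:,2],[2,50,98]),"lo",Q.min(0),"hi",Q.max(0))
    h,s,v=H.T.astype(int)
    blue=(h>100)&(h<125)&(s>130)
    sel("mat",(.3,.55),(-.4,-.05),(-.01,.02),(h>8)&(h<25)&(s>90)&(v>120))
    sel("tile",(.3,.55),(.13,.38),(-.01,.02),(s<40)&(v>170))
    sel("cap",(.56,.68),(.03,.13),(.11,.16),blue)
    sel("foot",(.55,.68),(-.12,-.02),(0,.03),blue)
    sel("tube",(.55,.68),(-.12,-.02),(.05,.25))
    sel("box",(.57,.68),(-.04,.05),(.018,.04))
    sel("boxtop",(.57,.68),(-.04,.05),(.022,.034),(s<60)&(v>150))
    sel("greencap",(.3,.45),(.03,.17),(.12,.16),blue)
    sel("tray",(.5,.75),(-.17,.18),(.004,.014),(s<60)&(v>60)&(v<190))
    sel("squeeze",(.66,.95),(.05,.25),(.05,.3))
    sel("beaker",(.66,.95),(-.03,.06),(.03,.3))
    sel("shelf",(.5,1.2),(-.5,.3),(.25,.6))
    sel("dropper",(.5,.75),(-.45,-.2),(.03,.15))
    sel("arena",(.3,.55),(-.45,-.05),(.02,.2))
E
```

```text
scene mat 2310 rect 0.409 -0.204  0.177 0.130 82.4 z [0.002 0.004 0.006] lo [ 0.334 -0.284 -0.002] hi [ 0.481 -0.108  0.007]
scene tile 3597 rect 0.432 0.252  0.130 0.120 6.8 z [0.004 0.006 0.008] lo [ 0.363  0.186 -0.001] hi [0.502 0.317 0.01 ]
scene cap 187 rect 0.625 0.072  0.032 0.031 11.9 z [0.124 0.139 0.143] lo [0.609 0.057 0.124] hi [0.643 0.087 0.144]
scene foot 153 rect 0.600 -0.046  0.051 0.045 52.5 z [0.005 0.011 0.015] lo [ 0.578 -0.076  0.005] hi [ 0.631 -0.022  0.015]
scene tube 774 rect 0.606 -0.051  0.025 0.033 55.0 z [0.053 0.128 0.189] lo [ 0.591 -0.066  0.05 ] hi [ 0.621 -0.036  0.192]
scene box 388 rect 0.614 -0.002  0.082 0.068 66.2 z [0.019 0.028 0.035] lo [ 0.583 -0.04   0.018] hi [0.652 0.049 0.04 ]
scene boxtop 263 rect 0.610 0.008  0.069 0.080 32.8 z [0.023 0.028 0.031] lo [ 0.583 -0.04   0.022] hi [0.651 0.049 0.033]
scene greencap 367 rect 0.368 0.104  0.033 0.033 25.1 z [0.121 0.136 0.139] lo [0.351 0.089 0.12 ] hi [0.384 0.121 0.139]
scene tray 1298 rect 0.655 -0.001  0.264 0.203 78.4 z [0.004 0.006 0.012] lo [ 0.533 -0.124  0.004] hi [0.747 0.138 0.014
[... 1298 characters left out ...]
 30.3 z [0.122 0.137 0.14 ] lo [0.354 0.086 0.12 ] hi [0.388 0.123 0.142]
side tray 2481 rect 0.652 -0.001  0.267 0.193 77.7 z [0.004 0.006 0.013] lo [ 0.535 -0.126  0.004] hi [0.748 0.14  0.014]
side squeeze 5348 rect 0.772 0.150  0.109 0.201 0.9 z [0.056 0.138 0.298] lo [0.717 0.05  0.05 ] hi [0.827 0.25  0.3  ]
side beaker 1393 rect 0.785 0.015  0.090 0.108 90.0 z [0.033 0.126 0.298] lo [ 0.731 -0.03   0.03 ] hi [0.838 0.06  0.3  ]
side shelf 40315 rect 0.968 -0.101  0.800 0.307 89.3 z [0.271 0.381 0.481] lo [ 0.81  -0.5    0.256] hi [1.121 0.3   0.507]
side dropper 1743 rect 0.669 -0.345  0.111 0.242 49.5 z [0.032 0.067 0.121] lo [ 0.55 -0.45  0.03] hi [ 0.75  -0.258  0.128]
side arena 6
```

```bash
python3 - <<'E'
from h import *
np.set_printoptions(precision=3,suppress=True)
s=status.state();print(s)
c=get_calibration("wrist");R=np.array(c["R"]);print("cam",-R.T@np.array(c["t"]),R,c["K"])
from scipy.spatial.transform import Rotation as Ro
print(Ro.from_euler("xyz",s["tool_rot"]).as_matrix())
E
```

```text
{'time': 0.9, 'qpos': array([-1.32 ,  0.104,  0.097,  1.564,  0.   ,  1.353]), 'qvel': array([-0.   ,  0.002, -0.   ,  0.   ,  0.003, -0.   ]), 'joint_torque': array([ -0.001, -55.676,  50.377,   0.001,  -0.   ,  -0.   ]), 'tool_pos': array([ 0.271, -0.535,  0.231]), 'tool_rot': array([3.141, 0.   , 0.469]), 'wrist_force': array([ 0.251, -0.343, -0.095]), 'wrist_torque': array([-0.015, -0.049,  0.044]), 'grip_force': 0.0, 'finger_gap': 0.08536239226141697}
cam [ 0.334 -0.503  0.375] [[ 0.452 -0.892  0.001]
 [-0.857 -0.434  0.279]
 [-0.248 -0.126 -0.96 ]] [[371.648   0.    318.038]
 [  0.    371.648 229.369]
 [  0.      0.      1.   ]]
[[ 0.892  0.452  0.   ]
 [ 0.452 -0.892 -0.   ]
 [-0.     0.    -1.   ]]
```

send_rows:
  fingers: [1,1,1,1,1,1,1,1,1,1,1,1,1,1,1]
  offset:
    - [0,0,-6]
    - [0,0,-6]
    - [0,0,-6]
    - [0,0,-6]
    - [0,0,-6]
    - [0,0,-6]
    - [0,0,-6]
    - [0,0,-6]
    - [0,0,-6]
    - [0,0,-6]
    - [0,0,-6]
    - [0,0,-6]
    - [0,0,-6]
    - [0,0,-6]
    - [0,0,0]
  spin: [-0.18,-0.18,-0.18,-0.18,-0.18,-0.18,-0.18,-0.18,-0.18,-0.18,-0.18,-0.18,-0.18,-0.18,0]

```text
time: 2.78
tool_pos: [0.2712, -0.5355, 0.3158]
tool_rot: [-3.141, 0.0, 2.988]
wrist_force: [-0.3, -0.1, -1.4]
finger_gap: 0.0854
grip_force: 0.0
```

send_rows:
  fingers: [1,1,1,1,1,1,1,1,1,1,1,1,1,1,1,1]
  offset:
    - [-17,42,0]
    - [-17,42,0]
    - [-17,42,0]
    - [-17,42,0]
    - [-17,42,0]
    - [-17,42,0]
    - [-17,42,0]
    - [-17,42,0]
    - [-17,42,0]
    - [-17,42,0]
    - [-17,42,0]
    - [-17,42,0]
    - [-17,42,0]
    - [-17,42,0]
    - [0,0,0]
    - [0,0,0]
  spin: [0,0,0,0,0,0,0,0,0,0,0,0,0,0,0,0]

```text
time: 4.78
tool_pos: [0.5956, 0.0094, 0.3149]
tool_rot: [-3.141, -0.001, 2.987]
wrist_force: [0.3, 0.2, 0.9]
finger_gap: 0.0853
grip_force: 0.0
```

```bash
cat >> h.py <<'E'
def wproj_ray(px,c):
    K,R,t=[np.array(c[k]) for k in("K","R","t")]
    q=np.array([(px[0]-K[0,2])/K[0,0],(px[1]-K[1,2])/K[1,1]]);th=np.hypot(*q)
    v=np.r_[q/th*np.sin(th),np.cos(th)] if th>1e-9 else np.array([0,0,1.])
    return -R.T@t,R.T@v
def wz(px,c,z):
    o,d=wproj_ray(px,c);return o+d*(z-o[2])/d[2]
def wcloud(dep,c):
    K,R,t=[np.array(c[k]) for k in("K","R","t")]
    v,u=np.mgrid[0:480,0:640];x=(u-K[0,2])/K[0,0];y=(v-K[1,2])/K[1,1];th=np.hypot(x,y)+1e-9
    k=np.tan(th)/th
    P=np.stack([x*k*dep,y*k*dep,dep],-1);return (P-t)@R
E
python3 - <<'E'
from h import *
np.set_printoptions(precision=4,suppress=True)
c=get_calibration("wrist");p,d=capture("wrist");cv2.imwrite("pics/w1.png",p);np.savez("w1.npz",p=p,d=d,**c)
s=status.state();print(s["tool_pos"],s["tool_rot"],s["qpos"])
for n,z in[("cylinder_mid",.097),("bottle_mid",.073),("box_mid",.016),("tray",0)]:
    for q in models.spot_point("wrist",n)[:3]:
        px=(q["centre"][1]*640,q["centre"][0]*480);print(n,round(q["p"],2),np.round(px),wz(px,c,z))
p2,d2=capture("scene");p3,d3=capture("side");np.savez("b.npz",p2=p2,d2=d2,p3=p3,d3=d3)
P=cloud("side",d3);h,sa,v=[a.astype(int) for a in cv2.split(cv2.cvtColor(p3,cv2.COLOR_BGR2HSV))]
m=((h>8)&(h<25)&(sa>90)&(v>120)&(P[...,0]>.3)&(P[...,0]<.52)&(P[...,1]>-.36)&(P[...,1]<-.08)&(abs(P[...,2])<.02)).astype(np.uint8)
m=cv2.morphologyEx(m,cv2.MORPH_OPEN,np.ones((5,5)));Q=P[m>0];print("mat",cv2.minAreaRect(Q[:,:2].astype(np.float32)),len(Q))
print([ (q["p"],atz("side",q["centre"],0)) for q in models.spot_point("side","mat")])
E
```

```text
[0.5955 0.009  0.3152] [-3.1413 -0.0003  2.9863] [-0.2041  0.1302  0.279   1.7198 -0.0003 -0.0488]
cylinder_mid 0.95 [262. 216.] [ 0.6069 -0.0494  0.097 ]
bottle_mid 0.75 [510. 285.] [0.7455 0.2302 0.073 ]
box_mid 0.71 [316. 203.] [0.6182 0.0041 0.016 ]
mat ((0.40788230299949646, -0.2158491462469101), (0.20251482725143433, 0.1254325658082962), 81.78850555419922) 3592
[(0.66, array([ 0.4047, -0.2136,  0.    ]))]
```

View pics/w1.png

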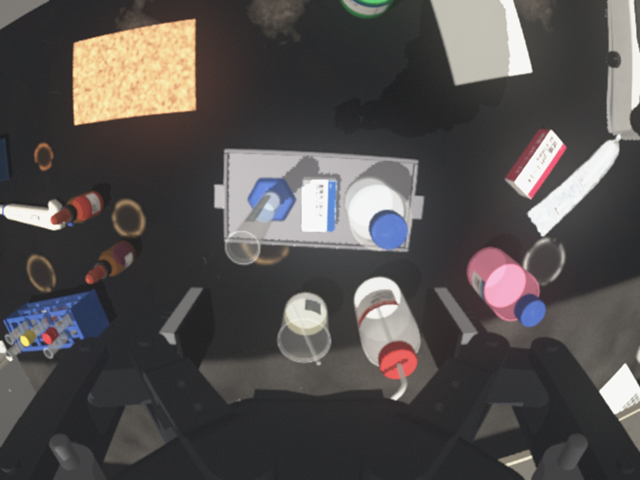

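The wrist view shows the tube's top rim at about (243,247), its foot at (270,199), the white bottle's cap at (388,229) and the carton at (318,204). The mat is at (135,72). I'll compute each point at its height.

```bash
python3 - <<'E'
from h import *
np.set_printoptions(precision=4,suppress=True)
z=np.load("w1.npz");c={k:z[k] for k in("K","R","t")};p,d=z["p"],z["d"];P=wcloud(d,c)
h,s,v=[a.astype(int) for a in cv2.split(cv2.cvtColor(p,cv2.COLOR_BGR2HSV))]
blue=(h>100)&(h<125)&(s>130)
def blob(box):
    m=np.zeros_like(h,bool);l,t,r_,b=box;m[t:b,l:r_]=blue[t:b,l:r_];y,x=np.nonzero(m);return m,cv2.minEnclosingCircle(np.c_[x,y].astype(np.float32))
m,(cc,rad)=blob((360,200,420,260));Q=P[m];print("cap",cc,rad,"z98",np.percentile(Q[:,2],[5,50,95]),wz(cc,c,.142), "depth top",Q[Q[:,2]>.136].mean(0))
m,(cc,rad)=blob((240,170,300,230));print("foot",cc,rad,wz(cc,c,.011))
print("rim",wz((243,247),c,.190))
def rect(name,m,zmin,zmax):
    k=m&(P[...,2]>zmin)&(P[...,2]<zmax);Q=P[k];print(name,cv2.minAreaRect(Q[:,:2].astype(np.float32)),"z",np.median(Q[:,2]),len(Q))
w=np.zeros_like(h,bool);w[172:238,299:341]=1
rect("box",w&((v>150)|blue),.02,.035)
w=np.zeros_like(h,bool);w[10:130,60:205]=1
rect("mat",w&(h>5)&(h<25)&(s>60),-.01,.02)
k=(P[...,0]>.5)&(P[...,0]<.72)&(abs(P[...,1])<.16)&(s<40)&(v>120);rect("tray",k,-.005,.02)
E
```

```text
cap (388.7149658203125, 230.76168823242188) 17.301929473876953 z98 [0.1412 0.1425 0.1436] [0.6273 0.069  0.142 ] depth top [0.6284 0.0717 0.1436]
foot (254.7857208251953, 194.92857360839844) 6.32868766784668 [ 0.5977 -0.0699  0.011 ]
rim [ 0.6076 -0.0509  0.19  ]
box ((0.6191490292549133, 0.006923401728272438), (0.04014042019844055, 0.06216341629624367), 80.55744171142578) z 0.029230845428414885 1770
mat ((0.4095757007598877, -0.21032831072807312), (0.20877322554588318, 0.16160599887371063), 81.6747055053711) z 0.004995575657292612 12726
tray ((0.6341791749000549, 0.003507077693939209), (0.27025917172431946, 0.15367341041564941), 78.08132934570312) z 0.005457022567036308 8955
```

send_rows:
  fingers: [1,1,1,1,1,1,1,1,1,1,1,1,1]
  offset:
    - [-10,-28,0]
    - [-11,-29,0]
    - [0,0,0]
    - [0,0,20]
    - [0,0,30]
    - [0,0,30]
    - [0,0,30]
    - [0,0,20]
    - [0,0,20]
    - [0,0,15]
    - [0,0,15]
    - [0,0,0]
    - [0,0,0]
  spin: [0,0,0,0,0,0,0,0,0,0,0,0,0]

```text
time: 6.8
tool_pos: [0.6082, -0.05, 0.136]
tool_rot: [-3.141, 0.001, 2.989]
wrist_force: [0.6, 0.6, 0.8]
finger_gap: 0.0855
grip_force: 0.0
```

send_rows:
  fingers: [0,0,0,0,0,0,0,0,0,0]
  offset:
    - [0,0,0]
    - [0,0,0]
    - [0,0,0]
    - [0,0,0]
    - [0,0,0]
    - [0,0,0]
    - [0,0,0]
    - [0,0,0]
    - [0,0,0]
    - [0,0,0]
  spin: [0,0,0,0,0,0,0,0,0,0]
  force: 25

```text
time: 8.05
tool_pos: [0.608, -0.05, 0.1355]
tool_rot: [-3.141, 0.0, 2.989]
wrist_force: [-0.5, -2.0, 3.5]
finger_gap: 0.027
grip_force: 26.3
```

send_rows:
  fingers: [0,0,0,0,0,0,0,0,0,0,0,0,0,0,0,0,0,0,0,0]
  offset:
    - [0,0,-5]
    - [0,0,-15]
    - [0,0,-20]
    - [0,0,-20]
    - [0,0,-10]
    - [7,-12,0]
    - [15,-20,0]
    - [15,-20,0]
    - [15,-20,0]
    - [15,-20,0]
    - [15,-20,0]
    - [15,-20,0]
    - [15,-20,0]
    - [15,-20,0]
    - [15,-20,0]
    - [15,-20,0]
    - [7,-12,0]
    - [6,-8,0]
    - [3,-5,0]
    - [0,0,0]
  spin: [0,0,0,0,0,0,0,0,0,0,0,0,0,0,0,0,0,0,0,0]

```text
time: 10.55
tool_pos: [0.4009, -0.2578, 0.2052]
tool_rot: [3.142, -0.0, 2.989]
wrist_force: [-0.0, 0.8, -1.5]
finger_gap: 0.0275
grip_force: 25.9
```

send_rows:
  fingers: [0,0,0,0,0,0,0,0,0]
  offset:
    - [0,0,10]
    - [0,0,18]
    - [0,0,18]
    - [0,0,12]
    - [0,0,6]
    - [0,0,3]
    - [0,0,2]
    - [0,0,0]
    - [0,0,0]
  spin: [0,0,0,0,0,0,0,0,0]

```text
time: 11.68
tool_pos: [0.401, -0.258, 0.1367]
tool_rot: [-3.141, 0.0, 2.989]
wrist_force: [0.9, 0.8, -1.7]
finger_gap: 0.0271
grip_force: 25.9
```

send_rows:
  fingers: [0,0,0]
  offset:
    - [0,0,1]
    - [0,0,0.5]
    - [0,0,0]
  spin: [0,0,0]

```text
time: 12.05
tool_pos: [0.4011, -0.2581, 0.1354]
tool_rot: [-3.141, 0.001, 2.989]
wrist_force: [0.4, -0.4, 4.5]
finger_gap: 0.0272
grip_force: 26.2
```

send_rows:
  fingers: [0.5,1,1,1,1,1,1,1,1,1]
  offset:
    - [0,0,0]
    - [0,0,0]
    - [0,0,0]
    - [0,0,0]
    - [0,0,-10]
    - [0,0,-20]
    - [0,0,-20]
    - [0,0,-20]
    - [0,0,-20]
    - [0,0,-10]
  spin: [0,0,0,0,0,0,0,0,0,0]

```text
time: 13.3
tool_pos: [0.4013, -0.2583, 0.2372]
tool_rot: [-3.14, 0.002, 2.989]
wrist_force: [0.1, 0.3, 0.4]
finger_gap: 0.0858
grip_force: 0.0
```

send_rows:
  fingers: [1,1,1,1,1,1,1,1,1,1,1,1,1,1]
  offset:
    - [-14.5,30,0]
    - [-14.5,30,0]
    - [-14.5,30,0]
    - [-14.5,30,0]
    - [-14.5,30,0]
    - [-14.5,30,0]
    - [-14.5,30,0]
    - [-14.5,30,0]
    - [-14.5,30,0]
    - [-14.5,30,0]
    - [-14.5,30,0]
    - [-14,29,0]
    - [0,0,0]
    - [0,0,0]
  spin: [0,0,0,0,0,0,0,0,0,0,0,0,0,0]

```text
time: 15.05
tool_pos: [0.6268, 0.0704, 0.2348]
tool_rot: [-3.141, -0.0, 2.989]
wrist_force: [-0.0, -0.3, -0.9]
finger_gap: 0.0853
grip_force: 0.0
```

```bash
python3 - <<'E'
from h import *
np.set_printoptions(precision=4,suppress=True)
c=get_calibration("wrist");p,d=capture("wrist");cv2.imwrite("pics/w2.png",p);P=wcloud(d,c)
s=status.state();print(s["tool_pos"],s["tool_rot"])
h,sa,v=[a.astype(int) for a in cv2.split(cv2.cvtColor(p,cv2.COLOR_BGR2HSV))]
m=(h>100)&(h<125)&(sa>130)&(abs(P[...,0]-.627)<.03)&(abs(P[...,1]-.07)<.03)&(P[...,2]>.12)&(P[...,2]<.16)
y,x=np.nonzero(m);cc,rad=cv2.minEnclosingCircle(np.c_[x,y].astype(np.float32));print(cc,rad,wz(cc,c,.142),np.median(P[m],0))
E
```

```text
[0.6268 0.0701 0.235 ] [-3.1413 -0.0001  2.9884]
(316.5, 234.2857208251953) 23.610994338989258 [0.6278 0.0695 0.142 ] [0.6311 0.0717 0.1425]
```

View pics/w2.png

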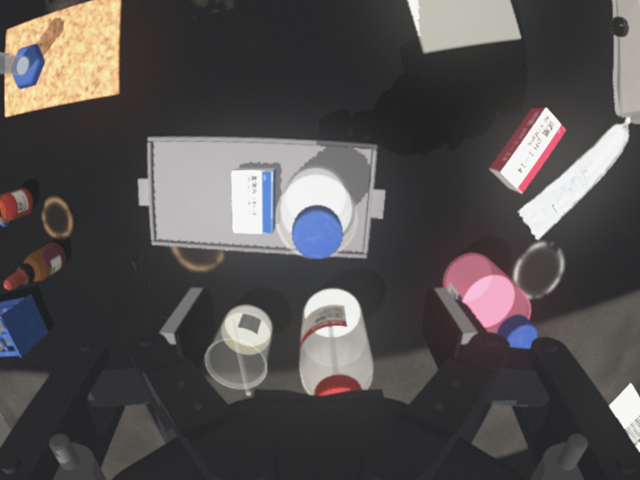

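The cylinder stands on the mat (foot at (28,66)), and the white bottle's cap is at (317,233) under the gripper. Descending on it.

send_rows:
  fingers: [1,1,1,1,1,1,1,1,1]
  offset:
    - [-1,0,10]
    - [0,0,20]
    - [0,0,25]
    - [0,0,20]
    - [0,0,20]
    - [0,0,15]
    - [0,0,13]
    - [0,0,0]
    - [0,0,0]
  spin: [0,0,0,0,0,0,0,0,0]

```text
time: 16.23
tool_pos: [0.6284, 0.0704, 0.1125]
tool_rot: [-3.142, 0.001, 2.989]
wrist_force: [-0.5, 0.4, 0.5]
finger_gap: 0.0855
grip_force: 0.0
```

send_rows:
  fingers: [0,0,0,0,0,0,0,0,0,0]
  offset:
    - [0,0,0]
    - [0,0,0]
    - [0,0,0]
    - [0,0,0]
    - [0,0,0]
    - [0,0,0]
    - [0,0,0]
    - [0,0,0]
    - [0,0,0]
    - [0,0,0]
  spin: [0,0,0,0,0,0,0,0,0,0]
  force: 45

```text
time: 17.48
tool_pos: [0.6286, 0.0702, 0.1128]
tool_rot: [-3.141, 0.002, 2.989]
wrist_force: [-0.1, -2.9, 5.9]
finger_gap: 0.0459
grip_force: 43.6
```

The gap is 46 mm rather than the 35 mm of the cap, so the tips are on the shoulder. I'll open, rise and grip again.

send_rows:
  fingers: [1,1,1,1,1,1,1,1]
  offset:
    - [0,0,0]
    - [0,0,0]
    - [0,0,0]
    - [0,0,0]
    - [0,0,-6]
    - [0,0,-5]
    - [0,0,0]
    - [0,0,0]
  spin: [0,0,0,0,0,0,0,0]

```text
time: 18.48
tool_pos: [0.628, 0.0704, 0.1228]
tool_rot: [-3.142, 0.0, 2.989]
wrist_force: [-1.0, 0.4, -0.5]
finger_gap: 0.0852
grip_force: 0.0
```

send_rows:
  fingers: [0,0,0,0,0,0,0,0,0,0]
  offset:
    - [0,0,0]
    - [0,0,0]
    - [0,0,0]
    - [0,0,0]
    - [0,0,0]
    - [0,0,0]
    - [0,0,0]
    - [0,0,0]
    - [0,0,0]
    - [0,0,0]
  spin: [0,0,0,0,0,0,0,0,0,0]
  force: 45

```text
time: 19.73
tool_pos: [0.6281, 0.0703, 0.1231]
tool_rot: [-3.141, 0.001, 2.989]
wrist_force: [-0.6, -2.6, 5.4]
finger_gap: 0.038
grip_force: 43.2
```

send_rows:
  fingers: [1,1,1,1,1,1,1]
  offset:
    - [0,0,0]
    - [0,0,0]
    - [0,0,0]
    - [0,0,0]
    - [0,0,-5]
    - [0,0,0]
    - [0,0,0]
  spin: [0,0,0,0,0,0,0]

```text
time: 20.6
tool_pos: [0.6281, 0.0704, 0.1279]
tool_rot: [-3.142, 0.0, 2.989]
wrist_force: [-0.5, -0.7, -0.0]
finger_gap: 0.0854
grip_force: 0.0
```

send_rows:
  fingers: [0,0,0,0,0,0,0,0,0,0]
  offset:
    - [0,0,0]
    - [0,0,0]
    - [0,0,0]
    - [0,0,0]
    - [0,0,0]
    - [0,0,0]
    - [0,0,0]
    - [0,0,0]
    - [0,0,0]
    - [0,0,0]
  spin: [0,0,0,0,0,0,0,0,0,0]
  force: 45

```text
time: 21.85
tool_pos: [0.6281, 0.0704, 0.1281]
tool_rot: [-3.141, 0.001, 2.989]
wrist_force: [0.1, -0.8, 4.3]
finger_gap: 0.0343
grip_force: 43.6
```

send_rows:
  fingers: [0,0,0,0,0,0,0,0,0,0,0,0,0,0,0,0,0,0,0]
  offset:
    - [0,0,-5]
    - [0,0,-10]
    - [0,0,-15]
    - [0,0,-15]
    - [0,0,-5]
    - [9,-14,0]
    - [15,-23,0]
    - [15,-23,0]
    - [15,-23,0]
    - [15,-23,0]
    - [15,-23,0]
    - [15,-23,0]
    - [15,-23,0]
    - [15,-23,0]
    - [15,-23,0]
    - [15,-23,0]
    - [10,-16,0]
    - [6,-9,0]
    - [0,0,0]
  spin: [0,0,0,0,0,0,0,0,0,0,0,0,0,0,0,0,0,0,0]

```text
time: 24.22
tool_pos: [0.414, -0.169, 0.178]
tool_rot: [-3.141, 0.0, 2.988]
wrist_force: [-0.0, 0.9, -3.3]
finger_gap: 0.0337
grip_force: 42.2
```

send_rows:
  fingers: [0,0,0,0,0,0,0,0]
  offset:
    - [0,0,8]
    - [0,0,13]
    - [0,0,13]
    - [0,0,8]
    - [0,0,4]
    - [0,0,2]
    - [0,0,1]
    - [0,0,0]
  spin: [0,0,0,0,0,0,0,0]

```text
time: 25.22
tool_pos: [0.4142, -0.1689, 0.129]
tool_rot: [-3.141, 0.0, 2.989]
wrist_force: [0.3, 0.2, -3.4]
finger_gap: 0.0336
grip_force: 42.2
```

send_rows:
  fingers: [0,0,0,0,0]
  offset:
    - [0,0,0.5]
    - [0,0,0.5]
    - [0,0,0.5]
    - [0,0,0]
    - [0,0,0]
  spin: [0,0,0,0,0]

```text
time: 25.85
tool_pos: [0.4146, -0.169, 0.1282]
tool_rot: [-3.141, 0.002, 2.989]
wrist_force: [0.4, 1.8, 4.7]
finger_gap: 0.0339
grip_force: 44.1
```

send_rows:
  fingers: [0.6,1,1,1,1,1,1,1,1,1]
  offset:
    - [0,0,0]
    - [0,0,0]
    - [0,0,0]
    - [0,0,0]
    - [0,0,-10]
    - [0,0,-20]
    - [0,0,-20]
    - [0,0,-20]
    - [0,0,-10]
    - [0,0,0]
  spin: [0,0,0,0,0,0,0,0,0,0]

```text
time: 27.1
tool_pos: [0.4145, -0.1691, 0.2084]
tool_rot: [-3.141, 0.001, 2.989]
wrist_force: [0.4, -0.0, -0.1]
finger_gap: 0.0855
grip_force: 0.0
```

send_rows:
  fingers: [1,1,1,1,1,1,1,1,1,1]
  offset:
    - [-22,25.5,0]
    - [-22,25.5,0]
    - [-22,25.5,0]
    - [-22,25.5,0]
    - [-22,25.5,0]
    - [-22,25.5,0]
    - [-22,25.5,0]
    - [-22,25.5,0]
    - [0,0,0]
    - [0,0,0]
  spin: [0,0,0,0,0,0,0,0,0,0]

```text
time: 28.35
tool_pos: [0.6185, 0.0059, 0.2065]
tool_rot: [-3.141, -0.001, 2.989]
wrist_force: [-0.2, -0.5, -0.9]
finger_gap: 0.0852
grip_force: 0.0
```

```bash
python3 - <<'E'
from h import *
np.set_printoptions(precision=4,suppress=True)
c=get_calibration("wrist");p,d=capture("wrist");cv2.imwrite("pics/w3.png",p);P=wcloud(d,c)
s=status.state();print(s["tool_pos"],s["tool_rot"])
h,sa,v=[a.astype(int) for a in cv2.split(cv2.cvtColor(p,cv2.COLOR_BGR2HSV))]
k=(abs(P[...,0]-.619)<.05)&(abs(P[...,1]-.006)<.045)&(P[...,2]>.02)&(P[...,2]<.04)
Q=P[k];print("box",cv2.minAreaRect(Q[:,:2].astype(np.float32)),np.median(Q[:,2]))
q=models.spot_point("wrist","box_mid")
for a in q[:2]: print(a["p"],wz((a["centre"][1]*640,a["centre"][0]*480),c,.016))
q=models.spot_point("wrist","tile")
for a in q[:2]: print("tile",a["p"],wz((a["centre"][1]*640,a["centre"][0]*480),c,0))
E
```

```text
[0.6184 0.0056 0.2069] [-3.1414 -0.0009  2.9884]
box ((0.6195192933082581, 0.007099024951457977), (0.03996487334370613, 0.06233665347099304), 80.22398376464844) 0.029211107571020363
0.95 [0.6211 0.0076 0.016 ]
```

View pics/w3.png

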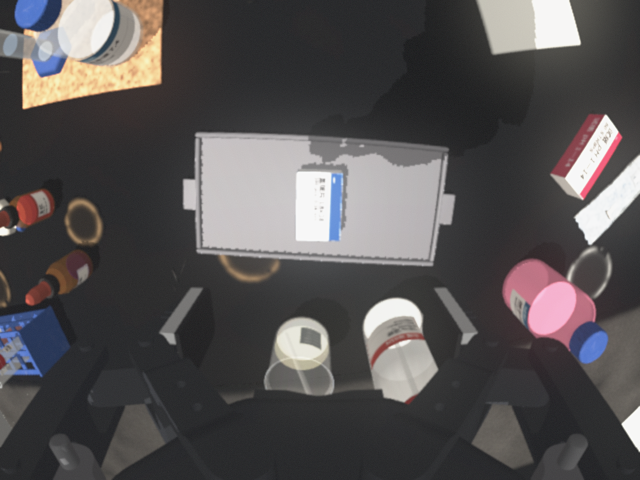

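Both stand on the mat (upper left), and the carton at (320,206) has not moved. Grasping the carton.

send_rows:
  fingers: [1,1,1,1,1,1,1,1,1,1,1,1]
  offset:
    - [-1,1,10]
    - [0,0,25]
    - [0,0,30]
    - [0,0,30]
    - [0,0,30]
    - [0,0,25]
    - [0,0,20]
    - [0,0,12]
    - [0,0,8]
    - [0,0,6]
    - [0,0,0]
    - [0,0,0]
  spin: [0.015,0,0,0,0,0,0,0,0,0,0,0]

```text
time: 30.0
tool_pos: [0.6206, 0.0068, 0.0119]
tool_rot: [-3.141, 0.001, 2.974]
wrist_force: [-0.1, -0.6, 0.5]
finger_gap: 0.0853
grip_force: 0.0
```

send_rows:
  fingers: [0,0,0,0,0,0,0,0,0,0]
  offset:
    - [0,0,0]
    - [0,0,0]
    - [0,0,0]
    - [0,0,0]
    - [0,0,0]
    - [0,0,0]
    - [0,0,0]
    - [0,0,0]
    - [0,0,0]
    - [0,0,0]
  spin: [0,0,0,0,0,0,0,0,0,0]
  force: 25

```text
time: 31.25
tool_pos: [0.6204, 0.0068, 0.0116]
tool_rot: [-3.142, 0.0, 2.974]
wrist_force: [-0.2, 0.5, 4.7]
finger_gap: 0.0396
grip_force: 26.3
```

send_rows:
  fingers: [0,0,0,0,0,0,0,0,0,0,0,0,0,0,0,0,0,0,0]
  offset:
    - [0,0,-10]
    - [0,0,-20]
    - [0,0,-20]
    - [0,0,-20]
    - [0,0,-10]
    - [12,11,0]
    - [21,19,0]
    - [21,19,0]
    - [21,19,0]
    - [21,19,0]
    - [21,19,0]
    - [21,19,0]
    - [21,19,0]
    - [21,19,0]
    - [21,19,0]
    - [21,19,0]
    - [5.5,7.7,0]
    - [0,0,0]
    - [0,0,0]
  spin: [0,0,0,0,0,0,0,0,0,0,0,0,0,0,0,0,0,0,0]

```text
time: 33.62
tool_pos: [0.431, 0.2502, 0.091]
tool_rot: [-3.141, -0.0, 2.973]
wrist_force: [-0.5, 0.8, -0.2]
finger_gap: 0.0396
grip_force: 25.7
```

send_rows:
  fingers: [0,0,0,0,0,0]
  offset:
    - [0,0,10]
    - [0,0,20]
    - [0,0,15]
    - [0,0,0]
    - [0,0,0]
    - [0,0,0]
  spin: [0,0,0,0,0,0]

```text
time: 34.38
tool_pos: [0.4313, 0.2508, 0.047]
tool_rot: [3.141, 0.001, 2.974]
wrist_force: [-0.2, -0.3, -1.3]
finger_gap: 0.0395
grip_force: 25.7
```

```bash
python3 - <<'E'
from h import *
np.set_printoptions(precision=4,suppress=True)
c=get_calibration("wrist");p,d=capture("wrist");cv2.imwrite("pics/w4.png",p);P=wcloud(d,c)
s=status.state();print(s["tool_pos"],s["tool_rot"])
h,sa,v=[a.astype(int) for a in cv2.split(cv2.cvtColor(p,cv2.COLOR_BGR2HSV))]
k=(abs(P[...,0]-.43)<.09)&(abs(P[...,1]-.25)<.09)&(abs(P[...,2]-.006)<.006)&(sa<50)&(v>110)
Q=P[k];print("tile",cv2.minAreaRect(Q[:,:2].astype(np.float32)),np.median(Q[:,2]),np.percentile(Q,[1,99],0))
k=(abs(P[...,0]-.43)<.06)&(abs(P[...,1]-.25)<.06)&(P[...,2]>.035)&(P[...,2]<.09)&(v>130)
print("held z",np.percentile(P[k],[5,50,95],0))
for cam in("side","scene"):
    capture(cam)
    for a in models.spot_point(cam,"tile")[:1]+models.spot_point(cam,"box_mid")[:2]: print(cam,a["p"],atz(cam,a["centre"],0))
E
```

```text
[0.4313 0.2508 0.047 ] [3.1412 0.0011 2.9738]
tile ((0.441505491733551, 0.25190702080726624), (0.14435626566410065, 0.12357243150472641), 6.860770225524902) 0.007033075487457066 [[0.3671 0.1892 0.0045]
 [0.4785 0.3125 0.0085]]
held z [[0.4005 0.2326 0.0635]
 [0.429  0.2467 0.0647]
 [0.4579 0.264  0.0657]]
side 0.84 [0.4293 0.2492 0.    ]
side 0.59 [0.4467 0.2134 0.    ]
side 0.58 [ 0.4264 -0.391   0.    ]
scene 0.57 [0.4291 0.2572 0.    ]
scene 0.97 [0.5016 0.2286 0.    ]
```

View pics/w4.png

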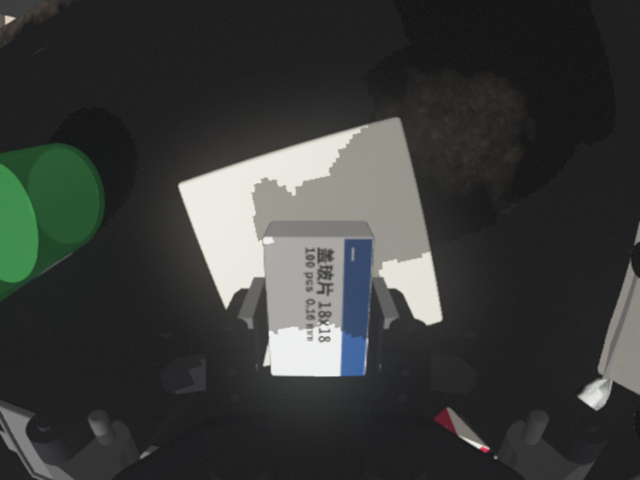

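The carton is held level over the tile's centre, with the tile's corners at (180,185), (400,118) and (441,320). Lowering it.

send_rows:
  fingers: [0,0,0,0,0,0,0,0]
  offset:
    - [0,0,8]
    - [0,0,10]
    - [0,0,8]
    - [0,0,4]
    - [0,0,2]
    - [0,0,1]
    - [0,0,0.5]
    - [0,0,0]
  spin: [0,0,0,0,0,0,0,0]

```text
time: 35.72
tool_pos: [0.4309, 0.2507, 0.0135]
tool_rot: [3.142, 0.0, 2.974]
wrist_force: [-1.9, -1.3, 4.6]
finger_gap: 0.0393
grip_force: 26.3
```

send_rows:
  fingers: [0.7,1,1,1,1,1,1,1,1,1,1,1,1]
  offset:
    - [0,0,0]
    - [0,0,0]
    - [0,0,0]
    - [0,0,0]
    - [0,0,-10]
    - [0,0,-20]
    - [0,0,-30]
    - [0,0,-40]
    - [0,0,-40]
    - [0,0,-40]
    - [0,0,-35]
    - [0,0,0]
    - [0,0,0]
  spin: [0,0,0,0,0,0,0,0,0,0,-0.015,0,0]

```text
time: 37.35
tool_pos: [0.4306, 0.2506, 0.2275]
tool_rot: [-3.141, -0.0, 2.989]
wrist_force: [1.3, -0.4, -0.3]
finger_gap: 0.0852
grip_force: 0.0
```

```bash
python3 - <<'E'
from h import *
np.set_printoptions(precision=4,suppress=True)
c=get_calibration("wrist");p,d=capture("wrist");cv2.imwrite("pics/w5.png",p);P=wcloud(d,c)
h,sa,v=[a.astype(int) for a in cv2.split(cv2.cvtColor(p,cv2.COLOR_BGR2HSV))]
k=(abs(P[...,0]-.43)<.06)&(abs(P[...,1]-.25)<.06)&(P[...,2]>.025)&(P[...,2]<.04)
print("box",cv2.minAreaRect(P[k][:,:2].astype(np.float32)),np.percentile(P[k][:,2],[5,50,95]))
k=(abs(P[...,0]-.43)<.09)&(abs(P[...,1]-.25)<.09)&(abs(P[...,2]-.006)<.006)&(sa<50)&(v>80)
k=cv2.morphologyEx(k.astype(np.uint8),cv2.MORPH_OPEN,np.ones((5,5)))>0
Q=P[k];print("tile",cv2.minAreaRect(Q[:,:2].astype(np.float32)))
E
```

```text
box ((0.43062642216682434, 0.25196513533592224), (0.039824556559324265, 0.06185496598482132), 80.51141357421875) [0.0299 0.0312 0.0324]
tile ((0.4306766986846924, 0.25079286098480225), (0.12454099208116531, 0.12397880852222443), 6.946194171905518)
```

View pics/w5.png

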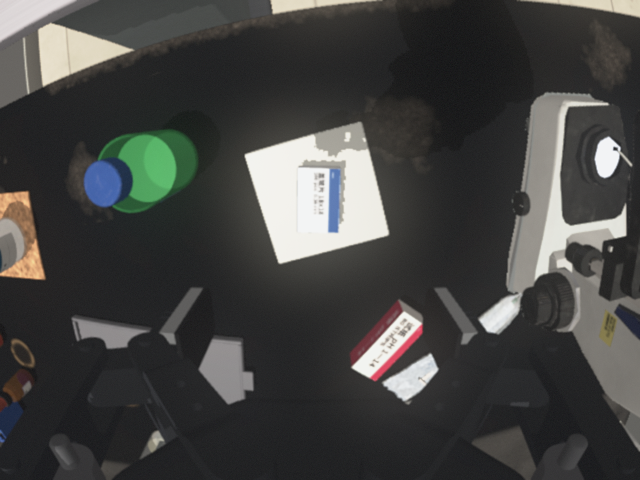

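The carton lies flat at (320,200), about 1 mm from the tile's centre. Going to the bottle on the mat.

send_rows:
  fingers: [1,1,1,1,1,1,1,1,1,1,1,1,1,1,1,1]
  offset:
    - [-3.4,-29.8,0]
    - [-3.4,-29.8,0]
    - [-3.4,-29.8,0]
    - [-3.4,-29.8,0]
    - [-3.4,-29.8,0]
    - [-3.4,-29.8,0]
    - [-3.4,-29.8,0]
    - [-3.4,-29.8,0]
    - [-3.4,-29.8,0]
    - [-3.4,-29.8,0]
    - [-3.4,-29.8,0]
    - [-3.4,-29.8,0]
    - [-3.4,-29.8,0]
    - [-3.4,-29.8,0]
    - [0,0,0]
    - [0,0,0]
  spin: [0,0,0,0,0,0,0,0,0,0,0,0,0,0,0,0]

```text
time: 39.4
tool_pos: [0.4139, -0.1683, 0.227]
tool_rot: [3.141, -0.001, 2.988]
wrist_force: [-0.3, 0.3, 0.2]
finger_gap: 0.0858
grip_force: 0.0
```

```bash
python3 - <<'E'
from h import *
np.set_printoptions(precision=4,suppress=True)
c=get_calibration("wrist");p,d=capture("wrist");cv2.imwrite("pics/w6.png",p);P=wcloud(d,c)
s=status.state();print(s["tool_pos"],s["tool_rot"])
h,sa,v=[a.astype(int) for a in cv2.split(cv2.cvtColor(p,cv2.COLOR_BGR2HSV))]
m=(h>100)&(h<125)&(sa>130)&(abs(P[...,0]-.4145)<.03)&(abs(P[...,1]+.169)<.03)&(P[...,2]>.13)&(P[...,2]<.16)
y,x=np.nonzero(m);cc,rad=cv2.minEnclosingCircle(np.c_[x,y].astype(np.float32));print(cc,rad,wz(cc,c,.142),np.median(P[m],0))
E
```

```text
[ 0.4141 -0.1681  0.2273] [ 3.141  -0.0009  2.9892]
(321.81817626953125, 244.06060791015625) 21.281904220581055 [ 0.4196 -0.1662  0.142 ] [ 0.4234 -0.1625  0.1425]
```

View pics/w6.png

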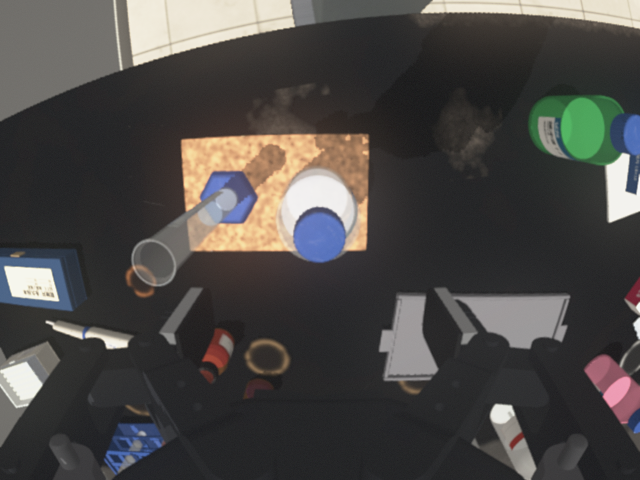

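The bottle's cap at (320,235) and the cylinder's foot at (229,196) show both standing on the mat. The cap is directly below the gripper, so I'll grip it.

send_rows:
  fingers: [1,1,1,1,1,1,1,1]
  offset:
    - [-1,0,10]
    - [0,0,20]
    - [0,0,25]
    - [0,0,20]
    - [0,0,14]
    - [0,0,10]
    - [0,0,0]
    - [0,0,0]
  spin: [0,0,0,0,0,0,0,0]

```text
time: 40.45
tool_pos: [0.4156, -0.1693, 0.1295]
tool_rot: [-3.141, 0.001, 2.989]
wrist_force: [0.4, -0.4, -0.7]
finger_gap: 0.0856
grip_force: 0.0
```

send_rows:
  fingers: [0,0,0,0,0,0,0,0,0,0]
  offset:
    - [0,0,0]
    - [0,0,0]
    - [0,0,0]
    - [0,0,0]
    - [0,0,0]
    - [0,0,0]
    - [0,0,0]
    - [0,0,0]
    - [0,0,0]
    - [0,0,0]
  spin: [0,0,0,0,0,0,0,0,0,0]
  force: 45

```text
time: 41.7
tool_pos: [0.4155, -0.169, 0.1293]
tool_rot: [3.142, 0.001, 2.989]
wrist_force: [0.2, 1.5, 4.9]
finger_gap: 0.0335
grip_force: 43.9
```

send_rows:
  fingers: [0,0,0,0,0,0,0,0,0,0,0,0,0,0,0,0,0,0,0,0]
  offset:
    - [0,0,-5]
    - [0,0,-10]
    - [0,0,-15]
    - [0,0,-15]
    - [0,0,-5]
    - [-9,14,0]
    - [-15,23,0]
    - [-15,23,0]
    - [-15,23,0]
    - [-15,23,0]
    - [-15,23,0]
    - [-15,23,0]
    - [-15,23,0]
    - [-15,23,0]
    - [-15,23,0]
    - [-15,23,0]
    - [-10,16,0]
    - [-5.5,9,0]
    - [0,0,0]
    - [0,0,0]
  spin: [0,0,0,0,0,0,0,0,0,0,0,0,0,0,0,0,0,0,0,0]

```text
time: 44.2
tool_pos: [0.6284, 0.0697, 0.1787]
tool_rot: [-3.141, -0.0, 2.988]
wrist_force: [0.6, -0.3, -3.6]
finger_gap: 0.0334
grip_force: 43.6
```

send_rows:
  fingers: [0,0,0,0,0,0,0,0,0]
  offset:
    - [0,0,8]
    - [0,0,13]
    - [0,0,13]
    - [0,0,8]
    - [0,0,4]
    - [0,0,1]
    - [0,0,1]
    - [0,0,0]
    - [0,0,0]
  spin: [0,0,0,0,0,0,0,0,0]

```text
time: 45.32
tool_pos: [0.6288, 0.0702, 0.1311]
tool_rot: [-3.142, 0.0, 2.989]
wrist_force: [-0.6, 0.2, -4.0]
finger_gap: 0.0337
grip_force: 43.6
```

send_rows:
  fingers: [0,0,0,0,0]
  offset:
    - [0,0,0.8]
    - [0,0,0.6]
    - [0,0,0.6]
    - [0,0,0]
    - [0,0,0]
  spin: [0,0,0,0,0]

```text
time: 45.95
tool_pos: [0.629, 0.0702, 0.1294]
tool_rot: [3.142, 0.001, 2.989]
wrist_force: [-0.4, 1.0, 3.6]
finger_gap: 0.0336
grip_force: 44.7
```

send_rows:
  fingers: [0.6,1,1,1,1,1,1,1,1,1]
  offset:
    - [0,0,0]
    - [0,0,0]
    - [0,0,0]
    - [0,0,0]
    - [0,0,-10]
    - [0,0,-20]
    - [0,0,-25]
    - [0,0,-25]
    - [0,0,-20]
    - [0,0,-10]
  spin: [0,0,0,0,0,0,0,0,0,0]

```text
time: 47.2
tool_pos: [0.6294, 0.0702, 0.2416]
tool_rot: [3.142, 0.003, 2.989]
wrist_force: [-0.2, 0.1, 0.0]
finger_gap: 0.0854
grip_force: 0.0
```

send_rows:
  fingers: [1,1,1,1,1,1,1,1,1,1,1,1,1,1]
  offset:
    - [14.6,-29.9,0]
    - [14.6,-29.9,0]
    - [14.6,-29.9,0]
    - [14.6,-29.9,0]
    - [14.6,-29.9,0]
    - [14.6,-29.9,0]
    - [14.6,-29.9,0]
    - [14.6,-29.9,0]
    - [14.6,-29.9,0]
    - [14.6,-29.9,0]
    - [14.6,-29.9,0]
    - [14.6,-29.9,0]
    - [0,0,0]
    - [0,0,0]
  spin: [0,0,0,0,0,0,0,0,0,0,0,0,0,0]

```text
time: 48.95
tool_pos: [0.4011, -0.2575, 0.2391]
tool_rot: [3.142, 0.0, 2.988]
wrist_force: [-0.3, -0.6, -0.2]
finger_gap: 0.0854
grip_force: 0.0
```

```bash
python3 - <<'E'
from h import *
c=get_calibration("wrist");p,d=capture("wrist");cv2.imwrite("pics/w7.png",p)
E
```

```text
(no output)
```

View pics/w7.png

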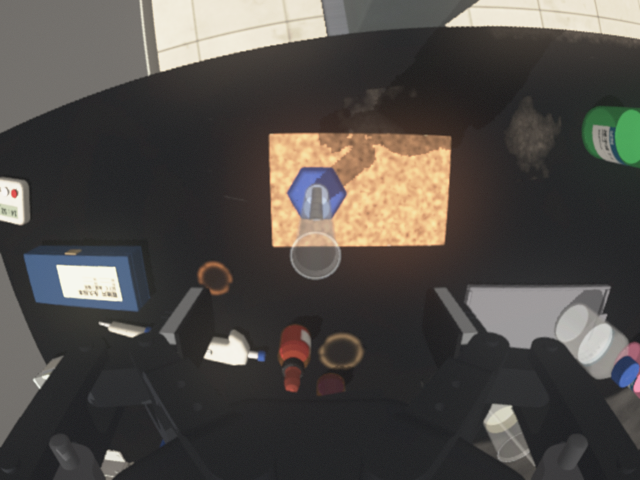

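The tube's rim at (315,256) and its foot at (317,194) are centred under the gripper. Gripping it.

send_rows:
  fingers: [1,1,1,1,1,1,1,1,1]
  offset:
    - [0,-0.5,10]
    - [0,0,20]
    - [0,0,25]
    - [0,0,20]
    - [0,0,15]
    - [0,0,9]
    - [0,0,4]
    - [0,0,0]
    - [0,0,0]
  spin: [0,0,0,0,0,0,0,0,0]

```text
time: 50.12
tool_pos: [0.4011, -0.2586, 0.1364]
tool_rot: [-3.141, 0.001, 2.989]
wrist_force: [-0.6, -0.5, -0.2]
finger_gap: 0.0853
grip_force: 0.0
```

send_rows:
  fingers: [0,0,0,0,0,0,0,0,0,0]
  offset:
    - [0,0,0]
    - [0,0,0]
    - [0,0,0]
    - [0,0,0]
    - [0,0,0]
    - [0,0,0]
    - [0,0,0]
    - [0,0,0]
    - [0,0,0]
    - [0,0,0]
  spin: [0,0,0,0,0,0,0,0,0,0]
  force: 25

```text
time: 51.38
tool_pos: [0.4009, -0.2583, 0.1359]
tool_rot: [-3.141, 0.0, 2.989]
wrist_force: [0.4, -1.6, 1.9]
finger_gap: 0.0273
grip_force: 25.5
```

send_rows:
  fingers: [0,0,0,0,0,0,0,0,0,0,0,0,0,0,0,0,0,0,0,0]
  offset:
    - [0,0,-5]
    - [0,0,-15]
    - [0,0,-20]
    - [0,0,-20]
    - [0,0,-10]
    - [-7,12,0]
    - [-15,20,0]
    - [-15,20,0]
    - [-15,20,0]
    - [-15,20,0]
    - [-15,20,0]
    - [-15,20,0]
    - [-15,20,0]
    - [-15,20,0]
    - [-15,20,0]
    - [-15,20,0]
    - [-7,12,0]
    - [-6,8,0]
    - [-3,5,0]
    - [0,0,0]
  spin: [0,0,0,0,0,0,0,0,0,0,0,0,0,0,0,0,0,0,0,0]

```text
time: 53.88
tool_pos: [0.6079, -0.0503, 0.2057]
tool_rot: [-3.141, -0.0, 2.989]
wrist_force: [-0.3, -0.2, -1.2]
finger_gap: 0.0273
grip_force: 25.2
```

send_rows:
  fingers: [0,0,0,0,0,0,0,0,0]
  offset:
    - [0,0,10]
    - [0,0,18]
    - [0,0,18]
    - [0,0,12]
    - [0,0,6]
    - [0,0,3]
    - [0,0,2]
    - [0,0,0]
    - [0,0,0]
  spin: [0,0,0,0,0,0,0,0,0]

```text
time: 55.0
tool_pos: [0.6081, -0.0504, 0.1372]
tool_rot: [-3.141, 0.001, 2.989]
wrist_force: [0.5, -1.0, -1.3]
finger_gap: 0.0274
grip_force: 25.2
```

send_rows:
  fingers: [0,0,0,0]
  offset:
    - [0,0,0.8]
    - [0,0,0.7]
    - [0,0,0]
    - [0,0,0]
  spin: [0,0,0,0]

```text
time: 55.5
tool_pos: [0.6082, -0.0505, 0.1359]
tool_rot: [-3.141, 0.001, 2.989]
wrist_force: [-1.5, -0.8, 5.4]
finger_gap: 0.0274
grip_force: 25.7
```

Landed. I'll release, rise to the first view's pose and compare.

send_rows:
  fingers: [0.6,1,1,1,1,1,1,1,1,1,1,1,1,1,1,1]
  offset:
    - [0,0,0]
    - [0,0,0]
    - [0,0,0]
    - [0,0,0]
    - [0,0,-10]
    - [0,0,-20]
    - [0,0,-25]
    - [0,0,-25]
    - [0,0,-25]
    - [0,0,-25]
    - [0,0,-25]
    - [0,0,-25]
    - [10,28,0]
    - [11,29,0]
    - [0,0,0]
    - [0,0,0]
  spin: [0,0,0,0,0,0,0,0,0,0,0,0,0,0,0,0]

```text
time: 57.5
tool_pos: [0.596, 0.0089, 0.3163]
tool_rot: [-3.141, 0.001, 2.989]
wrist_force: [1.0, -0.3, -1.2]
finger_gap: 0.0852
grip_force: 0.0
```

```bash
python3 - <<'E'
from h import *
np.set_printoptions(precision=4,suppress=True)
c=get_calibration("wrist");p,d=capture("wrist");cv2.imwrite("pics/w8.png",p);P=wcloud(d,c)
h,s,v=[a.astype(int) for a in cv2.split(cv2.cvtColor(p,cv2.COLOR_BGR2HSV))]
blue=(h>100)&(h<125)&(s>130)
y,x=np.nonzero(blue[200:260,360:420]);cc,rad=cv2.minEnclosingCircle(np.c_[x+360,y+200].astype(np.float32));print("cap",cc,rad,wz(cc,c,.142))
for a in models.spot_point("wrist","cylinder_mid")[:1]: print(a["p"],wz((a["centre"][1]*640,a["centre"][0]*480),c,.097))
z=np.load("scene.npz")
for cam,n in(("scene","cylinder_mid"),("side","cylinder_mid"),("side","box_mid"),("side","bottle_mid")):
    capture(cam)
    for a in models.spot_point(cam,n)[:3]: print(cam,n,round(a["p"],2),atz(cam,a["centre"],{"c":.097,"b":.016}[n[0]] if n!="bottle_mid" else .073))
E
```

```text
cap (391.0009460449219, 229.2646026611328) 17.35911750793457 [0.6273 0.0709 0.142 ]
0.75 [ 0.6043 -0.0494  0.097 ]
scene cylinder_mid 0.4 [0.3156 0.2952 0.097 ]
side cylinder_mid 0.92 [ 0.6113 -0.0634  0.097 ]
side box_mid 0.58 [0.4305 0.2453 0.016 ]
side box_mid 0.25 [ 0.5633 -0.2937  0.016 ]
side bottle_mid 0.94 [0.7487 0.2315 0.073 ]
side bottle_mid 0.74 [0.6295 0.0812 0.073 ]
side bottle_mid 0.68 [0.3721 0.1078 0.073 ]
```

View pics/w8.png

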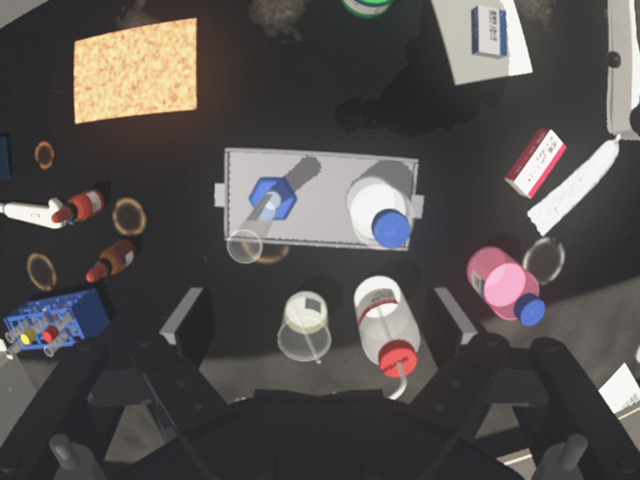

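The view matches the first: cap at (390,229), foot at (272,199), rim at (245,246), all within 2–3 px, and the carton is on the tile. Handing in.

```bash
python3 -c "
from rig import r
print(r.close_job())"
```

```text
the job is handed in; nothing more can be done
None
```

I handed the job in at about 58 s with no verdict returned: the carton lies flat about 1 mm from the tile's centre, and the cylinder and bottle stand back in the tray about 2 mm from their starting spots by the last wrist view.

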